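# Fasten the large pastel box

### The arm

A 6-joint arm with a two-finger parallel gripper is mounted at the origin on the work surface. World frame = base frame: x ahead of the robot, y to its left, z up, the work surface at z = 0. Lengths are in m, angles in rad, forces in N, time in s.
With the tool pointing down it reaches from about 0.275 to 0.75 m from the base axis. Payload 10.2 kg.
Tool frame: the origin (TCP) lies midway between the tips of the shut fingers; the grasp point (between the pads) lies 19 mm behind it; y points along the fingers, x is the direction in which the jaws open and shut, and the axes are right-handed (so a half turn about y gives the same grasp; the last joint's range is limited). The gripper opens to 88 mm and grips with 3 to 60 N. Pads are 18 mm wide; open, the fingers measure 123 mm over their backs; the gripper's body (75 mm by 187 mm) begins 45 mm behind the grasp point.
Start: joints at [1.031, 0.313, 1.498, -0, 1.331, -0.223], TCP at [0.164, 0.499, 0.239] pointing down, gripper open.
Joint ranges: [-2.94, 2.94], [-0.97, 2.17], [0.19, 2.56], [-1.23, 4.37], [0.02, 3.11], [-2.88, 2.88]. Speed limits (rad/s): [2.39, 2.39, 3.01, 3.14, 3.14, 3.14].

### API

Orientations are given as a unit quaternion [x, y, z, w].
In Python, from workcell import * gives the robot as it stands. The module is installed in compiled form; this text tells all that it offers. Calls block until the motion is done:
- move_to(position, orientation): joint-space move of the TCP to a pose.
- move_l(position, rate=0.15, attitude=None): straight line of the TCP; attitude=None keeps the orientation; rate is the mean speed in m/s.
- move_j(angles): joint-space move.
- grip(opening): finger opening in m; the grip force is fixed at half the most; returns when the fingers have stopped.
- wait(seconds).
- inverse_kinematics(position, orientation): joint angles nearest the present ones, or None.
- get_obs(): the state.
- camera(name): name is "side" or "top"; returns the picture (384x512x3 uint8, red, green, blue); there is no depth.
- get_calibration(name): a dict with "vertical_fov" (degrees; the focal length in pixels is half the picture's height over the tangent of half this angle, whatever the lens; pixels are square), "cx", "cy" (the principal point, pixels), "extrinsics" (4x4, takes a point from camera to world coordinates). Camera axes: x right, y down, z forward; pixel columns grow to the right and rows downward; lengths in m; the calibration is good to about 2 mm. A picture is of the moment at which its call begins. get_calibration takes no time and is no camera call.
A pose or a line that the arm cannot do raises PlanningError and nothing moves.
- close_job(): hands the job in, once; it reports no verdict.
The state is a dict: "time": time; "q": joint angles; "joint_velocities": joint speeds; "effort": joint torques, N m; "eef_pos": TCP position; "ee_rot": TCP orientation; "wrist_force": force on the tool from outside, world axes, zero at the start; "torque": the same for the moment, N m; "opening": finger opening in m.
Only numpy, scipy, OpenCV 4.12 (cv2) and the standard library are available. Lean on these libraries where they do the work, as an engineer would, in place of code of your own. Each camera call takes 0.05 s, during which the arm holds its last target. There are 200 camera calls.

### The job

Pack up the larger of the two wooden pastel boxes for carrying: press its lid fully shut, then swing the brass hasp over, down onto the staple on the box's front, until it lies against the front. Do not touch the smaller box.

Things in the scene. Friction and masses are not known exactly. Their poses are not given: they have to be found in the camera images.
- pastel_box: The larger of two wooden boxes, 150 mm deep (x), 230 wide (y), 90 high with its lid shut; fixed, it does not slide. Origin: centre of its underside, on the table; z up; +x points out of its front, which looks away from the robot, give or take the yaw. The lid is its top 16 mm, hinged along the rear top edge (x = -75 mm, height 74 mm).
- box_lid (a joint): Opening angle of the larger box's lid in rad: 0 shut, growing as its front edge rises; starts ajar at 0.25 to 0.5. The lid is a flat slab as deep and wide as the box. Its hinge is stiff: it stays where it is left, and goes down under 1 to 4 N pressed on its front half.
- box_hasp (a joint): Angle of the larger box's hasp relative to its lid, in rad. 0: hanging down flat along the box's front, its slot over the staple. 1.57: level, sticking out forward. 3.14: standing up above the lid. More (at most 3.8): leaning back over the lid. Starts at 2.6 to 3.7. Its hinge is stiff: it stays where it is left, and swings under about 1 N pushed at its free end.
- hasp_hinge (a point): Middle of the hasp's hinge line, on the lid's front top edge; with the lid shut at x = +80 mm, y = 0, height 92 mm in the box's frame, the line along y. The hasp is a brass strap 30 mm wide, 42 long, 3 thick. Its free end is rolled into a bead standing 4.5 mm proud of the strap: to the rear when it stands up, away from the box when closed.
- staple (a point): Middle of the brass staple at the box's front wall, x = +75 mm, y = 0, height 70 mm in the box's frame. It sticks 8.5 mm out of the front. The closed hasp's bead lies 16 mm below the staple and stands 11 mm out from the front, so it is reached before the staple; the hasp ends at height 50 mm.
- small_box: The smaller box, not to be touched: same wood, same brass hasp, also ajar; 110 mm deep (x), 140 wide (y), 70 high with its lid shut; fixed. Origin: centre of its underside; +x out of its front. Its raised lid reaches up to 130 mm above the table, its hasp up to 170 mm. The two boxes stand side by side; either may be on the left.

How it is judged:
On the way, in this order (a step that is already met when the one before it is completed fails the run):
1. the larger box's lid is pressed shut (value of joint box_lid below 0.07 rad), for 0.2 s.
2. its hasp is swung over the staple (value of joint box_hasp below 0.2 rad and value of joint box_lid below 0.07 rad), for 0.2 s.
At the end, for the whole second after the job is handed in: The larger box's lid is shut (within 0.07 rad, about 10 mm at its front edge) and its hasp hangs over the staple, within 0.2 rad of the front, at rest (all of step 2 and velocity of joint box_hasp between -0.05 and 0.05 rad/s); the robot touches nothing.
It fails at once if the smaller box is touched (more than 1 N) (contact force between any of the arm, the fingers and small_box above 1 N).
It also fails if it takes over 40 s, if anything falls off the work surface, if the arm or the gripper's body presses on something with over 40 N, if the wrist force passes 120 N, or if a joint passes its speed limit or range.

## Working session

There is one attempt and no reset: what is moved stays moved. The work goes in short steps, each a Python script; the robot and the scene stay as the last script left them, time stands still between calls to the robot, and variables do not carry over. Pictures are saved under pics/ and viewed, about 8 in all and at most 12, crops included, and the job is handed in when it is done.

```bash
mkdir -p pics
python3 - <<'E'
from workcell import *
import cv2
for n in ("top","side"):
    cv2.imwrite(f"pics/{n}0.png",cv2.resize(camera(n)[:,:,::-1],(768,576),interpolation=cv2.INTER_CUBIC))
    print(n,get_calibration(n))
o=get_obs();print(o['time'],o['eef_pos'],o['ee_rot'])
E
```

```text
top {'vertical_fov': 55.3981792130602, 'cx': 255.12553741779902, 'cy': 197.60764285378704, 'extrinsics': array([[ 0.01326087, -0.99124461,  0.13137073,  0.39382353],
       [-0.99984062, -0.01471561, -0.01010887,  0.00618671],
       [ 0.01195356, -0.13121574, -0.99128177,  0.81460039],
       [ 0.        ,  0.        ,  0.        ,  1.        ]])}
side {'vertical_fov': 42.95314179567933, 'cx': 260.677058188432, 'cy': 192.87964138092536, 'extrinsics': array([[ 0.99911753, -0.01923179,  0.0373402 ,  0.46650226],
       [-0.04192034, -0.51193566,  0.85800033, -0.7857796 ],
       [ 0.0026149 , -0.85880849, -0.5122901 ,  0.52786839],
       [ 0.        ,  0.        ,  0.        ,  1.        ]])}
0.1 [0.16345745 0.49869574 0.23824423] [ 0.5727513   0.41452708 -0.41522771 -0.57245891]
```

View pics/top0.png

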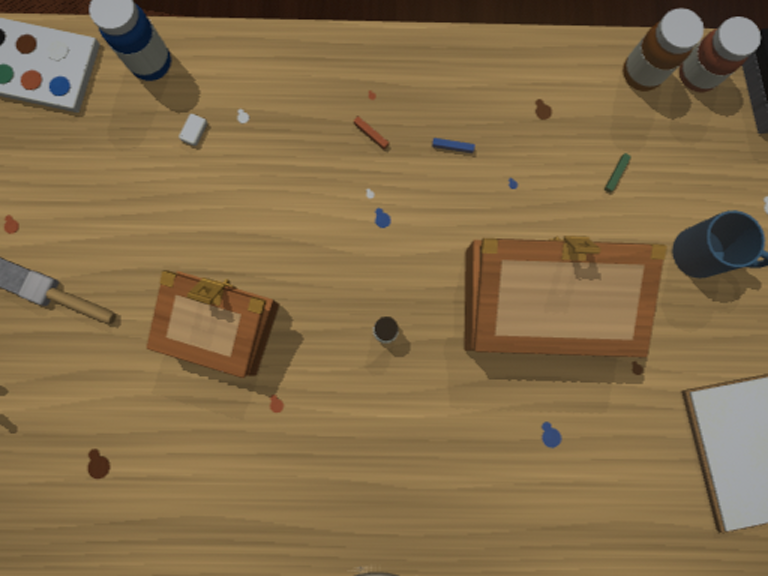

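View pics/side0.png

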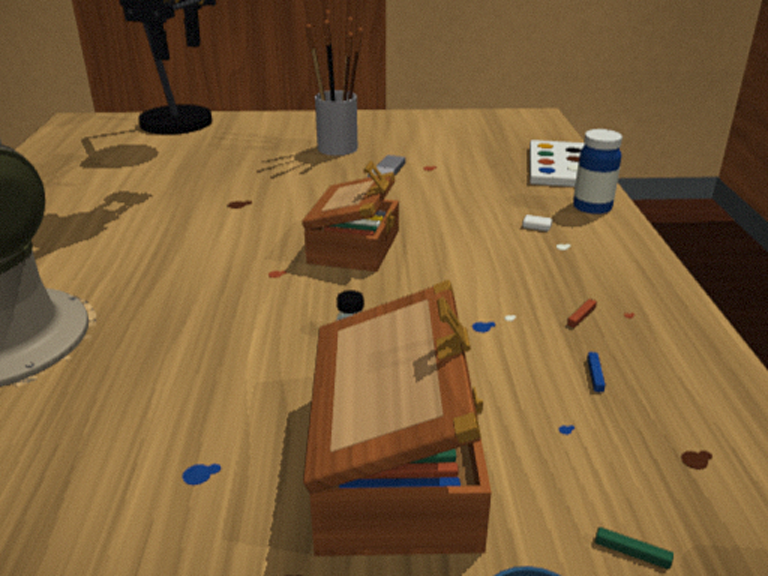

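The larger box is on the right (y<0). In the top view its lid corners are at about (480,240), (664,245), (645,356) and (473,350), with the hasp at (580,247). In the side view its near bottom corners are (315,550) and (483,547). The hasp base is about (460,345) and its tip (443,303).

```bash
cat > h.py <<'E'
import numpy as np
from workcell import *
def ray(n,u,v,s=1.5):
    c=get_calibration(n);f=192/np.tan(np.radians(c['vertical_fov']/2));E=c['extrinsics']
    d=E[:3,:3]@np.array([(u/s-c['cx'])/f,(v/s-c['cy'])/f,1]);return E[:3,3],d
def onz(n,u,v,z):
    o,d=ray(n,u,v);return o+d*(z-o[2])/d[2]
def tri(a,b):
    (o1,d1),(o2,d2)=ray('top',*a),ray('side',*b)
    t=np.linalg.lstsq(np.c_[d1,-d2],o2-o1,rcond=None)[0]
    p,q=o1+d1*t[0],o2+d2*t[1];return (p+q)/2,np.linalg.norm(p-q)
def proj(n,p):
    c=get_calibration(n);f=192/np.tan(np.radians(c['vertical_fov']/2));E=c['extrinsics']
    q=E[:3,:3].T@(np.asarray(p)-E[:3,3]);return 1.5*np.array([c['cx']+f*q[0]/q[2],c['cy']+f*q[1]/q[2]])
E
python3 - <<'E'
from h import *
np.set_printoptions(precision=4,suppress=True)
A=onz('side',315,550,0);B=onz('side',483,547,0);print('base',A,B,np.linalg.norm(A-B))
print('rear top L,R',onz('top',473,350,.089),onz('top',645,356,.089))
for k,a,b in(('FL',(480,240),(445,286)),('FR',(664,245),(477,432)),('RR',(645,356),(310,478)),('RL',(473,350),(322,322))):print(k,tri(a,b))
import cv2
a=cv2.resize(camera('top')[120:260,295:470,::-1],None,fx=4,fy=4,interpolation=cv2.INTER_CUBIC)
cv2.imwrite('pics/t1.png',a)
a=cv2.resize(camera('side')[185:375,200:335,::-1],None,fx=3.1,fy=3.1,interpolation=cv2.INTER_CUBIC)
cv2.imwrite('pics/s1.png',a)
E
```

```text
base [ 0.4192 -0.3471  0.    ] [ 0.5677 -0.3498  0.    ] 0.14848507123096716
rear top L,R [ 0.4204 -0.1214  0.089 ] [ 0.4156 -0.3493  0.089 ]
FL (array([ 0.555 , -0.1231,  0.1357]), np.float64(0.0054152786193493365))
FR (array([ 0.5534, -0.3554,  0.1399]), np.float64(0.0013355363890328563))
RR (array([ 0.4177, -0.3491,  0.089 ]), np.float64(0.004140776826811765))
RL (array([ 0.4205, -0.1209,  0.0914]), np.float64(0.00044320816411776994))
```

View pics/t1.png

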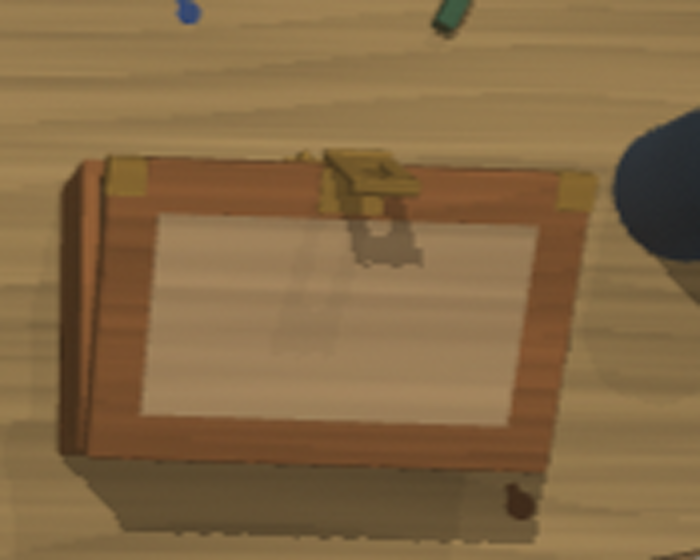

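View pics/s1.png

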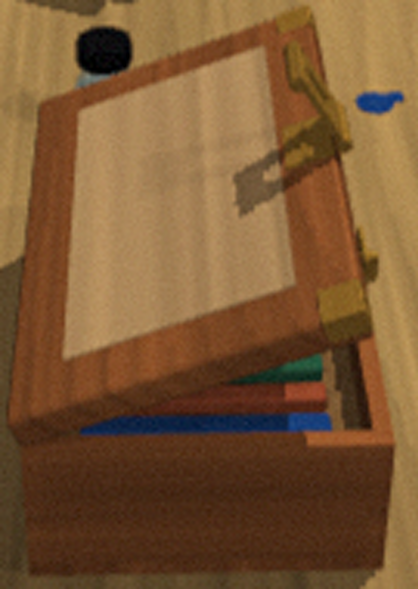

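```bash
cat >> h.py <<'E'
from scipy.spatial.transform import Rotation as Ro
C=np.array([.4975,-.236,0]);YAW=-.02
def W(x,y,z): return C+Ro.from_euler('z',YAW).apply([x,y,z])
def ori(jaw):  # tool down, jaw axis at angle 'jaw' in box frame; pick the half turn nearest in joint space
    return [Ro.from_matrix(np.c_[a,[0,0,-1],np.cross(a,[0,0,-1])]).as_quat()
      for s in(0,np.pi) for a in[np.array([np.cos(jaw+YAW+s),np.sin(jaw+YAW+s),0])]]
def go(p,jaw):
    q=np.array(get_obs()['q']);c=[j for j in(inverse_kinematics(list(p),list(o)) for o in ori(jaw)) if j is not None]
    j=min(c,key=lambda j:np.abs(np.array(j)-q).max());move_j(list(j))
def probe(a,b,step,lim,rate=.05):
    """step straight from a to b (box-frame), stop at force change lim along the way"""
    a,b=np.array(a),np.array(b);u=(b-a)/np.linalg.norm(b-a);uw=Ro.from_euler('z',YAW).apply(u)
    f0=np.array(get_obs()['wrist_force'])@uw
    for s in np.arange(step,np.linalg.norm(b-a)+1e-9,step):
        move_l(list(W(*(a+u*s))),rate);o=get_obs();f=np.array(o['wrist_force'])@uw-f0
        if abs(f)>lim:break
    print('probe end',a+u*s,'force',round(f,2),'eef',np.round(o['eef_pos'],4),'t',round(o['time'],2))
E
python3 - <<'E'
from h import *
print(Ro.from_quat(get_obs()['ee_rot']).as_matrix().round(2))
go(W(.04,.065,.29),0)
grip(0)
o=get_obs();print(o['time'],np.round(o['eef_pos'],3),W(.04,.065,.29),np.round(o['q'],2),o['wrist_force'])
move_l(list(W(.04,.065,.15)),.2)
probe((.04,.065,.15),(.04,.065,.098),.052,99,.06)
probe((.04,.065,.098),(.04,.065,.087),.0015,10)
move_l(list(W(.04,.065,.20)),.25)
go(W(-.01,0,.20),np.pi/2)
import cv2
for n in ('top','side'):
    i=camera(n)[:,:,::-1]
    i=i[120:260,295:470] if n=='top' else i[130:375,180:345]
    cv2.imwrite(f'pics/{n}2.png',cv2.resize(i,None,fx=2.4,fy=2.4))
print(get_obs()['time'])
a=cv2.imread('pics/top2.png');b=cv2.imread('pics/side2.png')
z=np.zeros((max(a.shape[0],b.shape[0]),a.shape[1]+b.shape[1],3),np.uint8)
z[:a.shape[0],:a.shape[1]]=a;z[:b.shape[0],a.shape[1]:]=b;print(z.shape)
if z.shape[1]>800:z=cv2.resize(z,None,fx=800/z.shape[1],fy=800/z.shape[1])
cv2.imwrite('pics/both2.png',z)
E
```

```text
[[ 0.31 -0.   -0.95]
 [ 0.95 -0.    0.31]
 [-0.   -1.    0.  ]]
4.2167 [ 0.539 -0.172  0.29 ] [ 0.53879191 -0.17181295  0.29      ] [-0.52  0.37  1.28  0.    1.49 -0.5 ] [ 0.76794407  0.00561383 -0.83732199]
probe end [0.04  0.065 0.098] force 0.24 eef [ 0.5388 -0.1718  0.0982] t 6.08
probe end [0.04  0.065 0.089] force -13.16 eef [ 0.5388 -0.1719  0.0903] t 7.58
9.5583
(588, 816, 3)
```

View pics/both2.png

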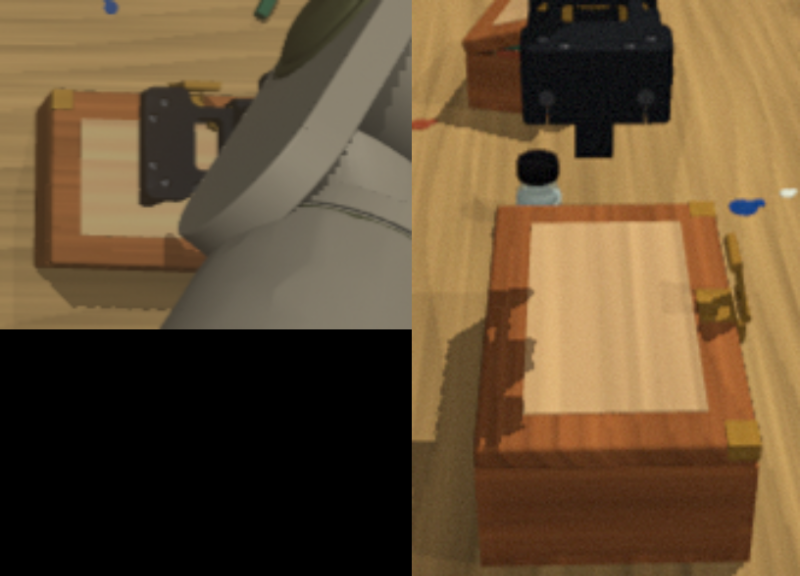

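The lid is shut: contact at z≈0.090 with 13 N. The hasp stands nearly upright, with its hinge at (745,320) and tip at (733,240) in the composite. Next I'll swing it over.

Run:
```python
from h import *
def st(k):
    o=get_obs();print(k,np.round(o['eef_pos'],4),np.round(o['wrist_force'],1),round(o['time'],2))
move_l(list(W(.03,0,.20)),.2)
move_l(list(W(.03,0,.105)),.15)
move_l(list(W(.101,0,.105)),.05);st('over')
move_l(list(W(.107,0,.105)),.05)
move_l(list(W(.107,0,.070)),.05);st('down')
move_l(list(W(.107,0,.090)),.1)
move_l(list(W(.150,0,.090)),.15)
move_l(list(W(.150,0,.047)),.15);st('front')
import cv2
cv2.imwrite('pics/s3.png',cv2.resize(camera('side')[130:375,180:395,::-1],None,fx=2.4,fy=2.4))
```

```text
over [ 0.5983 -0.238   0.1049] [-2.   0.4 -2.3] 12.26
down [ 0.6046 -0.2381  0.0702] [ 1.2 -0.6  0.5] 13.38
front [ 0.6471 -0.2391  0.0473] [-0.6 -0.2  0.6] 14.59
```

View pics/s3.png

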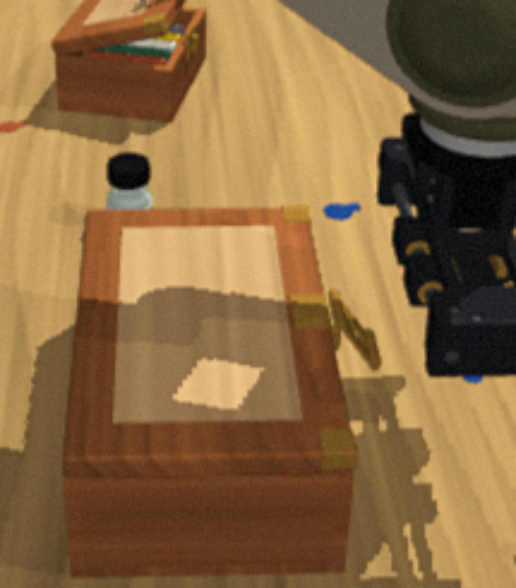

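The lid is still shut. The hasp now points about 45° down and forward, from (330,300) to (375,365), and the gripper is in front of it. Next I'll push it in.

Run:
```python
from h import *
move_l(list(W(.112,0,.047)),.08)
probe((.112,0,.047),(.088,0,.047),.002,8)
wait(.3)
o=get_obs();print(np.round(o['wrist_force'],1))
move_l(list(W(.160,0,.047)),.15)
move_l(list(W(.160,0,.25)),.25)
go(W(.0,.25,.30),np.pi/2)
import cv2
cv2.imwrite('pics/s4.png',cv2.resize(camera('side')[170:375,180:395,::-1],None,fx=2.8,fy=2.8,interpolation=cv2.INTER_CUBIC))
o=get_obs();print(np.round(o['wrist_force'],1),o['time'])
```

```text
probe end [0.094 0.    0.047] force -12.84 eef [ 0.5932 -0.2379  0.0473] t 17.52
[14.2 -0.5 -5.7]
[-0.4  0.2 -0.2] 20.5667
```

View pics/s4.png

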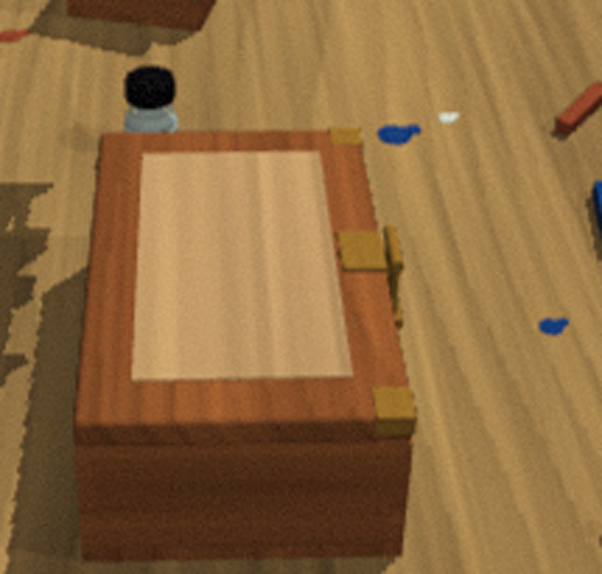

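Run:
```python
from h import *
H=np.array([.080,.092])
for a in (0,.2,.4):
    s,c=np.sin(a),np.cos(a)
    x,z=H+np.array([.042*s+.004*c,-.042*c+.004*s])   # outer lower end, near side
    p=proj('side',W(x,-.015,z))/1.5; print(a,(p-[180,170])*2.8)
print((proj('side',W(.075,-.115,.0))/1.5-[180,170])*2.8,'expect ~402,553 (near front base corner)')
```

```text
0 [401.86338148 325.70145726]
0.2 [418.03376471 323.09257652]
0.4 [433.54145865 318.10962371]
[403.65276302 549.49345274] expect ~402,553 (near front base corner)
```

The picture shows the lid shut and the hasp flat against the front. Its lower end is at (401,325). The projection predicts (402,326) for an angle of 0 and (418,323) for 0.2 rad, so it is closed.

```bash
python3 -c "
from workcell import *
close_job()"
```

```text
the job is handed in; nothing more can be done
```

I pressed the larger box's lid shut, swung its hasp over and down onto the staple, and handed the job in after about 21 s of the 40 s allowed. The hand-in gives no verdict, so the result rests on my own checks.

- **Lid:** the shut fingers met a hard stop at z ≈ 0.090 m, the height of the closed lid, with about 13 N. The last picture shows it still shut.
- **Hasp:** pushing it from the front stopped hard at about the contact point expected for a closed hasp, with about 13–14 N. In the last picture its lower end is at pixel (401,325). The prediction is (402,326) for fully closed and (418,323) at the 0.2 rad limit.
- **Arm:** it finished clear above the table at about z = 0.30 m, with near-zero wrist force.
- **Smaller box:** the arm stayed above or away from it on every move, and I saw no sign of contact.

No check failed or disagreed.

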